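# Set up the stirring hot plate station

### The arm

A 7-joint arm with a two-finger parallel gripper is mounted at the origin on the work surface. World frame = base frame: x ahead of the robot, y to its left, z up, the work surface at z = 0. Lengths are in m, angles in degrees, forces in N, time in s.
With the tool pointing down it reaches from about 0.425 to 0.875 m from the base axis. Payload 4.7 kg.
Tool frame: the origin (TCP) lies midway between the tips of the shut fingers; the grasp point (between the pads) lies 19 mm behind it; z points along the fingers, y is the direction in which the jaws open and shut (so a half turn about z gives the same grasp; the last joint's range is limited). The gripper opens to 87 mm and grips with 3 to 60 N. Pads are 19 mm wide; open, the fingers measure 117 mm over their backs; the gripper's body (75 mm by 190 mm) begins 51 mm behind the grasp point.
Start: joints at [68.073, 18.392, -4.016, 83.108, 1.295, 78.541, -3.26], TCP at [0.251, -0.6, 0.223] pointing down, gripper open.
Joint ranges: [-163.93, 163.93], [-17.29, 119.83], [-79.2, 71.16], [3.27, 140.29], [-89.18, 269.18], [5.43, 117.66], [-154.24, 154.24]. Speed limits (degrees/s): [147.25, 147.25, 180, 180, 180, 180, 180].

### API

Orientations are given as [roll, pitch, yaw] about the fixed x, y, z axes, in that order (R = Rz(yaw) Ry(pitch) Rx(roll)).
In Python, from cell import env gives the robot as it stands. The module is installed in compiled form; this text tells all that it offers.
- The arm moves only by the tool servo_tool, never from a script. Its argument "plan" is a list of rows, each a list of 3 entries, a list of its own where there are three numbers: the opening, from 0 (shut) to 1 (fully open), then the shift along the tool's x, y, z in cm, then the turn, a rotation vector about the tool's x, y, z in degrees. A call has 1 to 20 rows; each row shifts and turns the pose as measured when the row begins, along the tool's axes as they then stand; what a row does not reach is not made up. A row lasts 1/12 s, in which the tool goes at most 41.7 mm and 7.16 degrees, less where a joint would pass 70% of its speed; a pose out of reach is approached as far as the arm can. A call is refused whole if a number of a shift passes 4.17 or a number of a turn 7.16, either way. A call with a gripper value outside its range is refused whole. The fingers move at their own pace and stop on an object; "force" is the grip in N (left out, the last holds). Time passes only in rows, so rows that do not move let the fingers close. It gives the time, the measured TCP pose, the force and the opening at its end, in the units of the state.
- env.get_obs(): the state, without advancing time (a new reading comes with each control period).
- env.read_camera(name): name is "side" or "top"; returns a dict with "image" (480x640x3 uint8, blue, green, red), "fx", "fy", "cx", "cy" (pixels), "rvec" (rotation vector, rad) and "tvec" (3), from world to camera coordinates, as OpenCV has them. Camera axes: x right, y down, z forward; pixel columns grow to the right and rows downward; lengths in m; the calibration is good to about 2 mm. A picture is of the moment at which its call begins. There is no depth.
- env.sign_off(): hands the job in, once; it reports no verdict.
The state is a dict: "time_s": time; "qpos": joint angles; "joint_velocities": joint speeds; "effort": joint torques, N m; "tool_pos": TCP position; "tool_rot": TCP orientation; "force": force on the tool from outside, world axes, zero at the start; "wrist_torque": the same for the moment, N m; "grip_width": finger opening in m.
Only numpy, scipy, OpenCV 4.12 (cv2) and the standard library are available. Lean on these libraries where they do the work, as an engineer would, in place of code of your own. Each camera call takes 0.05 s, during which the arm holds its last target. There are 200 camera calls.

### The job

Set up the station for warming a sample: stand the small empty beaker in the middle of the hot plate and cover it with the watch glass, hollow side up and centred. In the spill tray stand the amber bottle in the middle of the compartment farther from the heat, and the measuring cylinder in the middle of the other one, between the bottle and the hot plate. All of it is glass, so set it down without dropping it, and leave the large beaker of used tips, the flask and the jar where they are.

Things in the scene. Friction and masses are not known exactly. Their poses are not given: they have to be found in the camera images.
- hotplate: Fixed stirring hot plate: pale case with a dark sloping panel and two knobs at its front (-x), white square ceramic plate 136 x 136 mm on top, surface 98 mm above the bench, thin grey 70 mm ring printed round its middle. Origin on the bench under the plate's middle; x from panel to rear. Case 155 mm wide, from x = -137 to 70 mm; panel 40 mm high at the front edge, 80 mm beside the plate.
- tray: Fixed pale plastic spill tray 150 x 246 mm (x by y), walls 4 mm thick, 22 mm high, floor 4 mm thick. A 4 mm rib across its middle (y = 0), no higher than the walls, parts it into two equal compartments, centred at y = +59 and y = -59 mm. Origin on the bench under its middle; y along its length. The hot plate stands beside its left or its right end.
- beaker: Small clear glass beaker, empty, straight sides, 52 mm in diameter and 70 mm tall, wall 3 mm, with a little spout at the rim. Loose, upright, about 55 g. Origin at the centre of its underside, z up.
- watch_glass: Shallow round dish of clear glass, 65 mm across, lying hollow side up; its rim edge is 9 to 13 mm above the bench, its underside curves down to a flat 20 mm across. Loose, about 25 g; lift it by the rim. Laid on the small beaker, its underside settles in the mouth, its origin then about 66 mm above the beaker's underside. Origin at the centre of its underside, z up.
- cylinder: Short glass measuring cylinder, empty: tube 28 mm in diameter on a six-sided foot 60 mm across and 12 mm high, 150 mm tall in all, with white graduation marks. Loose, upright, about 90 g. Origin at the centre of its underside, z up.
- bottle: Amber glass reagent bottle with a paper label and a white screw cap: body 56 mm in diameter with straight sides up to 64 mm, cap 40 mm in diameter and 20 mm high, 98 mm tall in all. Loose, upright, about 200 g. Origin at the centre of its underside, z up.
- tip_beaker: Bystander: large glass beaker, 70 mm in diameter and 95 mm tall, with a few used pipette tips in it. Loose. Origin at the centre of its underside.
- flask: Bystander: conical glass flask, 64 mm across the base and 100 mm tall to the top of its dark rubber stopper. Loose. Origin at the centre of its underside.
- jar: Bystander: squat white plastic jar with a black lid, 50 mm in diameter and 58 mm tall. Loose. Origin at the centre of its underside.
Mind the look-alikes: they are no part of the job. What is shaped like the bottle but purple is not meant.

How it is judged (in metres and radians):
At the end, for the whole second after the job is handed in: Beaker upright on the hot plate within 15 mm of its middle; watch glass on its rim, centred to 10 mm, within 0.2 rad of level; bottle and cylinder upright on the tray floor within 15 mm of their compartment middles, bottle in the one farther from the hot plate; all at rest (((y of hotplate in the frame of tray above 0 m and x of bottle in the frame of tray between -0.015 and 0.015 m and y of bottle in the frame of tray between -0.074 and -0.044 m and z of bottle in the frame of tray between 0 and 0.008 m and x of cylinder in the frame of tray between -0.015 and 0.015 m and y of cylinder in the frame of tray between 0.044 and 0.074 m and z of cylinder in the frame of tray between 0 and 0.008 m) or (y of hotplate in the frame of tray below 0 m and x of bottle in the frame of tray between -0.015 and 0.015 m and y of bottle in the frame of tray between 0.044 and 0.074 m and z of bottle in the frame of tray between 0 and 0.008 m and x of cylinder in the frame of tray between -0.015 and 0.015 m and y of cylinder in the frame of tray between -0.074 and -0.044 m and z of cylinder in the frame of tray between 0 and 0.008 m)) and horizontal distance between beaker and hotplate below 0.015 m and z of beaker in the frame of hotplate between 0.093 and 0.103 m and horizontal distance between watch_glass and beaker below 0.01 m and z of watch_glass in the frame of beaker between 0.058 and 0.071 m and contact force between watch_glass and beaker above 0.03 N and angle between watch_glass's own z axis and vertical below 0.2 rad and angle between each of beaker, bottle, cylinder's own z axis and vertical below 0.08 rad and linear speed of each of beaker, watch_glass, bottle, cylinder below 0.02 m/s); the robot touches nothing.
It fails at once if a bystander (large beaker, flask or jar) is shifted by more than 30 mm or tipped (distance of any of tip_beaker, flask, jar from where it was at the start of the episode above 0.03 m or angle between any of tip_beaker, flask, jar's own z axis and vertical above 0.35 rad).
It fails at once if the small beaker is dropped: it falls free of the fingers faster than 0.8 m/s (a fall of more than 30 mm) (contact force between the fingers and beaker below 0.02 N and linear speed of beaker above 0.8 m/s).
It fails at once if the watch glass is dropped: it falls free of the fingers faster than 0.8 m/s (a fall of more than 30 mm) (contact force between the fingers and watch_glass below 0.02 N and linear speed of watch_glass above 0.8 m/s).
It fails at once if the bottle is dropped: it falls free of the fingers faster than 0.8 m/s (a fall of more than 30 mm) (contact force between the fingers and bottle below 0.02 N and linear speed of bottle above 0.8 m/s).
It fails at once if the measuring cylinder is dropped: it falls free of the fingers faster than 0.8 m/s (a fall of more than 30 mm) (contact force between the fingers and cylinder below 0.02 N and linear speed of cylinder above 0.8 m/s).
It also fails if it takes over 107 s, if anything falls off the work surface, if the arm or the gripper's body presses on something with over 40 N, if the wrist force passes 120 N, or if a joint passes its speed limit or range.

## Working session

There is one attempt and no reset: what is moved stays moved. The work goes in short steps, Python scripts to look and compute and a tool call to move; the robot and the scene stay as the last step left them, time stands still between calls to the robot, and variables do not carry over. Pictures are saved under pics/ and viewed, about 12 in all and at most 16, crops included, and the job is handed in when it is done.

Besides the shell and the picture viewer there is one more tool, called after ">>>" by a JSON object that holds its "fn" and its "kwargs". servo_tool: Moves the arm, as the interface text tells. Its arguments: {"type":"object","properties":{"plan":{"type":"array"},"force":{"type":"number"}},"required":["plan"]}

```bash
mkdir -p pics; cat > h.py <<'E'
import cv2,numpy as np
from cell import env
def shot(n,f):
    c=env.read_camera(n); cv2.imwrite('pics/'+f,c['image']); np.savez('cal_'+n,**{k:c[k] for k in('fx','fy','cx','cy','rvec','tvec')}); return c
def cal(n):
    c=np.load('cal_'+n+'.npz'); K=np.array([[c['fx'],0,c['cx']],[0,c['fy'],c['cy']],[0,0,1.]]); return K,cv2.Rodrigues(c['rvec'])[0],c['tvec'].ravel(),c['rvec']
def ray(n,u,v,z):
    K,R,t,_=cal(n); o=-R.T@t; d=R.T@np.linalg.inv(K)@[u,v,1]; return (o+d*(z-o[2])/d[2]).round(4)
def proj(n,p):
    K,R,t,r=cal(n); return cv2.projectPoints(np.array(p,float).reshape(-1,3),r,t,K,None)[0].reshape(-1,2).round(1)
E
python3 - <<'E'
from h import *
for n in('top','side'):
    shot(n,n+'0.png'); K,R,t,_=cal(n); print(n,-R.T@t,R.round(2).tolist(),K[0,0])
print(env.get_obs())
E
```

```text
top [ 0.42127364 -0.01773522  1.25994356] [[0.03, -1.0, -0.01], [-1.0, -0.03, -0.07], [0.07, 0.02, -1.0]] 625.1962731655085
side [0.13352495 0.80608004 0.60752777] [[-0.91, -0.42, 0.01], [-0.24, 0.48, -0.84], [0.35, -0.77, -0.54]] 455.0086910067177
{'time_s': 0.1, 'qpos': array([68.07005834, 18.43515923, -4.01473806, 83.16798165,  1.29556413,
       78.5408139 , -3.26117257]), 'joint_velocities': array([-0.02692432, -0.03811987, -0.08899686, -0.16870029, -0.08569985,
        0.04010109,  0.05264294]), 'effort': array([ 2.27233013e-04, -4.92575347e+01, -4.06006509e-01, -3.13399315e+01,
       -6.43957802e-02,  3.94710456e-02,  3.80793585e-05]), 'tool_pos': array([ 0.25098612, -0.59905094,  0.22156624]), 'tool_rot': array([-1.79901305e+02,  6.26249130e-03,  2.27377302e+01]), 'force': array([-0.17637042,  0.72523387, -0.09029443]), 'wrist_torque': array([-0.06772038, -0.0291009 , -0.0130225 ]), 'grip_width': 0.0868224743328001}
```

View pics/top0.png

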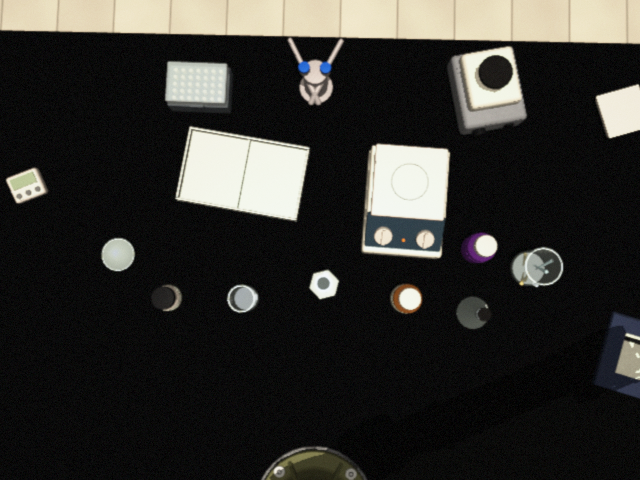

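View pics/side0.png

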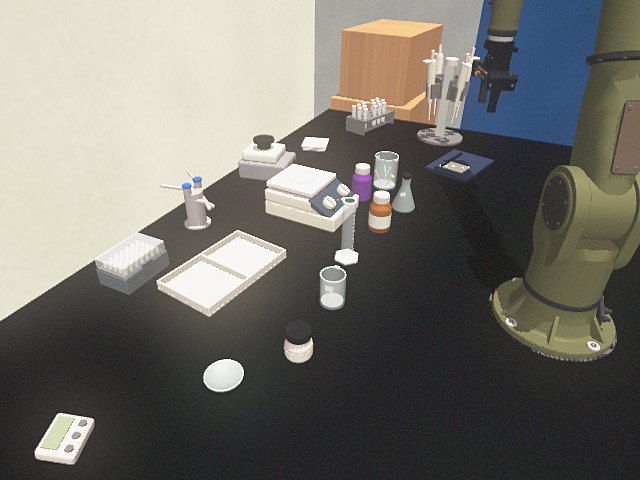

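Top view: watch glass (118,254), jar (166,298), beaker (243,299), cylinder (323,284), bottle (406,299), purple look-alike (480,248), flask (473,313), tip beaker (540,265); tray around (243,173), hot plate around (408,182). Side view confirms they all stand upright.

```bash
python3 - <<'E'
from h import *
im=cv2.imread('pics/top0.png'); s=cv2.imread('pics/side0.png')
c=cv2.resize(im[225:335,90:450],None,fx=2.2,fy=2.2,interpolation=3)
d=cv2.resize(im[120:265,170:460],None,fx=2.2,fy=2.2,interpolation=3)
o=np.zeros((600,800,3),np.uint8);o[:242,:792]=c;o[250:250+319,:638]=d;cv2.imwrite('pics/crop.png',o)
E
```

```text
(no output)
```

View pics/crop.png

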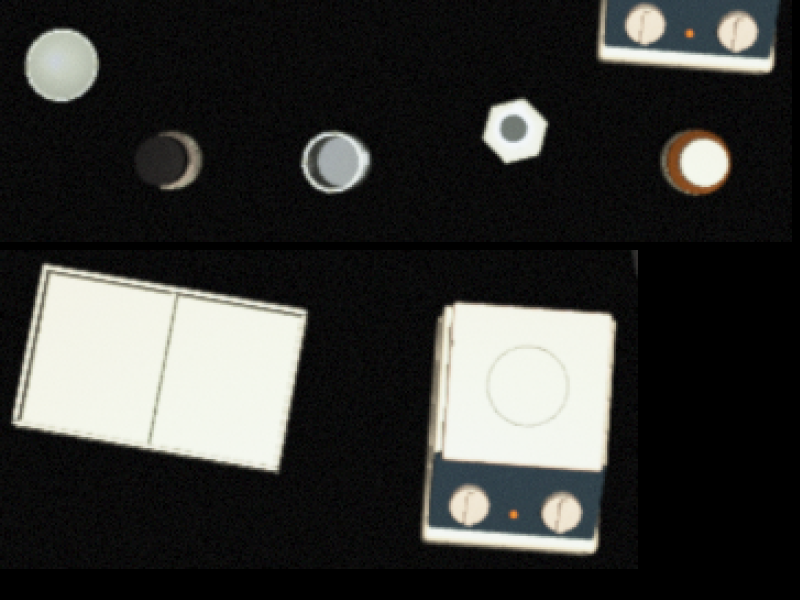

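```bash
python3 - <<'E'
from h import *
a=lambda x,y:(90+x/2.2,225+y/2.2); b=lambda x,y:(170+x/2.2,120+(y-250)/2.2)
g=lambda p,z:ray('top',*p,z)
P=dict(wg=g(a(62,65),.011),beaker=g(a(332.5,162),.07),cyl=g(a(515,130),.012),cyltop=g(a(513,128),.15),bottle=g(a(704,162),.098),jar=g(a(161,161),.058),hot=g(b(528,386),.098))
for k in P: print(k,P[k],proj('side',P[k]))
print('flask',g((482,314),.1),'tip',g((544,265),.095),'purple',g((486,245),.098))
c=[g(b(*p),.022) for p in((44,265),(307,311),(280,471),(12,424))]
print(c); m=sum(c)/4; print('tray',m,proj('side',m))
d=(c[0]+c[3]-c[1]-c[2]);print(np.degrees(np.arctan2(-d[0],d[1])),np.linalg.norm(d)/2, np.linalg.norm(c[0]-c[3]))
y=d/np.linalg.norm(d);print('far',m+.059*y,'near',m-.059*y)
q=[g(b(*p),.098) for p in((455,303),(614,315),(602,470),(443,458))];print('plate corners',q,sum(q)/4)
E
```

```text
wg [0.4845 0.4072 0.011 ] [[223.6 374.8]]
beaker [0.404  0.1482 0.07  ] [[332.6 273.8]]
cyl [ 0.4367 -0.0082  0.012 ] [[346.  253.3]]
cyltop [ 0.4366 -0.0076  0.15  ] [[349.  200.4]]
bottle [ 0.4132 -0.1684  0.098 ] [[381.2 193.7]]
jar [0.4005 0.3    0.058 ] [[298.6 328.3]]
hot [ 0.6313 -0.1646  0.098 ] [[301.4 177.2]]
flask [ 0.3887 -0.3008  0.1   ] tip [ 0.4823 -0.4157  0.095 ] purple [ 0.5164 -0.3075  0.098 ]
[array([0.746, 0.271, 0.022]), array([0.7091, 0.0284, 0.022 ]), array([0.5616, 0.0486, 0.022 ]), array([0.5982, 0.2939, 0.022 ])]
tray [0.653725 0.160475 0.022   ] [[224.8 263.8]]
-8.566939720583083 0.2467025840967216 0.14956353165126857
far [0.66251392 0.21881671 0.022     ] near [0.64493608 0.10213329 0.022     ]
plate corners [array([ 0.7015, -0.101 ,  0.098 ]), array([ 0.6944, -0.2368,  0.098 ]), array([ 0.561 , -0.2284,  0.098 ]), array([ 0.5677, -0.0936,  0.098 ])] [ 0.63115 -0.16495  0.098  ]
```

```bash
cat >> h.py <<'E'
from scipy.spatial.transform import Rotation as Ro
def to(*pts):
    o=env.get_obs(); p=o['tool_pos']; r=Ro.from_euler('xyz',o['tool_rot'],degrees=True)
    print('t',round(o['time_s'],2),'pos',p.round(4),'rot',o['tool_rot'].round(1),'w',round(o['grip_width'],4),'F',o['force'].round(1))
    for q in pts:
        d=r.inv().apply(np.array(q)-p)*100; print(' to',q,'cm',d.round(2),'norm',np.linalg.norm(d).round(1)); p=np.array(q)
E
echo
```

>>> {"fn": "servo_tool", "kwargs": {"plan": [[1,[2.6,-2.8,0],[0,0,0]],[1,[2.6,-2.8,0],[0,0,0]],[1,[2.6,-2.8,0],[0,0,0]],[1,[2.6,-2.8,0],[0,0,0]],[1,[2.6,-2.8,0],[0,0,0]],[1,[2.6,-2.8,0],[0,0,0]],[1,[2.6,-2.8,0],[0,0,0]],[1,[2.6,-2.8,0],[0,0,0]],[1,[2.6,-2.8,0],[0,0,0]],[1,[2.6,-2.8,0],[0,0,0]],[1,[2.6,-2.8,0],[0,0,0]]], "force": 15}}

```text
time_s: 1.02
tool_pos: [0.3941, -0.1952, 0.2132]
tool_rot: [-179.5, 0.5, 21.6]
force: [0.3, 0.2, -0.3]
grip_width: 0.0868
```

```bash
python3 -c "
from h import *
to((.4132,-.1684,.18),(.4132,-.1684,.034))"
```

```text
t 1.02 pos [ 0.3941 -0.1952  0.2132] rot [-179.5    0.5   21.6] w 0.0868 F [ 0.3  0.2 -0.3]
 to (0.4132, -0.1684, 0.18) cm [ 2.8  -1.76  3.31] norm 4.7
 to (0.4132, -0.1684, 0.034) cm [ 0.13  0.12 14.6 ] norm 14.6
```

>>> {"fn": "servo_tool", "kwargs": {"plan": [[1,[1.4,-0.9,1.6],[0,0,0]],[1,[1.4,-0.9,1.6],[0,0,0]],[1,[0,0,0],[0,0,0]],[1,[0,0,0],[0,0,0]]]}}

```text
time_s: 1.35
tool_pos: [0.4166, -0.1561, 0.1807]
tool_rot: [-179.6, 0.4, 22.6]
force: [-0.1, -0.1, -0.8]
grip_width: 0.0871
```

```bash
python3 -c "
from h import *
to((.4132,-.1684,.034))
shot('side','s1.png')"
```

```text
t 1.35 pos [ 0.4166 -0.1561  0.1807] rot [-179.6    0.4   22.6] w 0.0871 F [-0.1 -0.1 -0.8]
 to (0.4132, -0.1684, 0.034) cm [-0.68  1.12 14.67] norm 14.7
```

```bash
cat >> h.py <<'E'
_to=to
def to(*pts,yaw=None):
    _to(*pts); o=env.get_obs(); e=o['tool_rot']; r=Ro.from_euler('xyz',e,degrees=True)
    print(' turn',(r.inv()*Ro.from_euler('xyz',[180,0,e[2] if yaw is None else yaw],degrees=True)).as_rotvec(degrees=True).round(2))
E
python3 -c "
from h import *
to(yaw=22.7)"
```

```text
t 1.4 pos [ 0.4164 -0.1558  0.1806] rot [-179.5    0.4   22.6] w 0.0869 F [ 0.7  0.1 -0.4]
 turn [-0.48  0.4  -0.14]
```

>>> {"fn": "servo_tool", "kwargs": {"plan": [[1,[-0.7,1.1,0],[0,0,0]],[1,[0,0,0],[0,0,0]],[1,[0,0,0],[0,0,0]]]}}

```text
time_s: 1.65
tool_pos: [0.4133, -0.1711, 0.1814]
tool_rot: [-179.5, 0.4, 22.4]
force: [-0.3, 1.0, 0.3]
grip_width: 0.0872
```

```bash
python3 -c "
from h import *
to((.4132,-.1684,.034),yaw=22.7)"
```

```text
t 1.65 pos [ 0.4133 -0.1711  0.1814] rot [-179.5    0.4   22.4] w 0.0872 F [-0.3  1.   0.3]
 to (0.4132, -0.1684, 0.034) cm [ 0.2  -0.14 14.74] norm 14.7
 turn [-0.46  0.4  -0.34]
```

>>> {"fn": "servo_tool", "kwargs": {"plan": [[1,[0.2,-0.1,2.4],[-0.4,0.4,0]],[1,[0,0,2.4],[0,0,0]],[1,[0,0,2.4],[0,0,0]],[1,[0,0,2.4],[0,0,0]],[1,[0,0,2.2],[0,0,0]],[1,[0,0,1.2],[0,0,0]],[1,[0,0,0.6],[0,0,0]],[1,[0,0,0],[0,0,0]],[1,[0,0,0],[0,0,0]]]}}

```text
time_s: 2.4
tool_pos: [0.4168, -0.1756, 0.0451]
tool_rot: [179.6, -0.4, 21.5]
force: [0.1, -1.0, 0.4]
grip_width: 0.0869
```

```bash
python3 -c "
from h import *
to((.4132,-.1684,.034),yaw=22.7)"
```

```text
t 2.4 pos [ 0.4168 -0.1756  0.0451] rot [179.6  -0.4  21.5] w 0.0869 F [ 0.1 -1.   0.4]
 to (0.4132, -0.1684, 0.034) cm [-0.08 -0.81  1.11] norm 1.4
 turn [ 0.39 -0.37 -1.18]
```

>>> {"fn": "servo_tool", "kwargs": {"plan": [[1,[-0.1,-0.8,1.1],[0.4,-0.4,0]],[1,[0,0,0],[0,0,0]]]}}

```text
time_s: 2.57
tool_pos: [0.414, -0.1691, 0.0351]
tool_rot: [179.9, -0.1, 21.4]
force: [-0.8, 1.1, -0.3]
grip_width: 0.0869
```

```bash
python3 -c "
from h import *
to((.4132,-.1684,.034),yaw=22.7)
shot('side','s2.png')
im=cv2.imread('pics/s2.png');cv2.imwrite('pics/s2c.png',cv2.resize(im[130:280,280:480],None,fx=3,fy=3,interpolation=3))"
```

```text
t 2.57 pos [ 0.414  -0.1691  0.0351] rot [ 1.799e+02 -1.000e-01  2.140e+01] w 0.0869 F [-0.8  1.1 -0.3]
 to (0.4132, -0.1684, 0.034) cm [-0.05 -0.1   0.11] norm 0.2
 turn [ 0.1  -0.06 -1.29]
```

View pics/s2c.png

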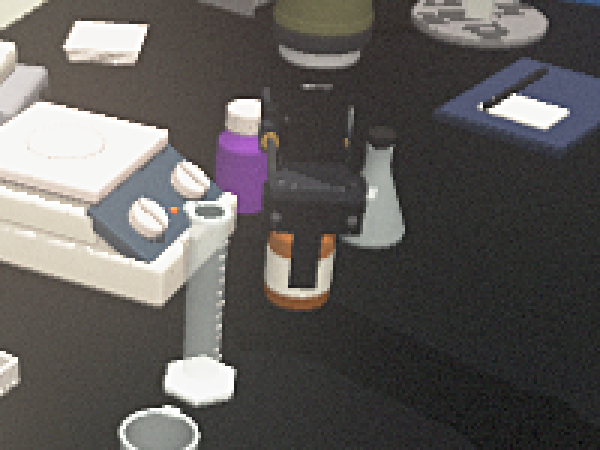

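The gripper straddles the amber bottle (crop 300,260), clear of purple bottle and flask. Closing and lifting.

>>> {"fn": "servo_tool", "kwargs": {"plan": [[0,[0,0,0],[0,0,0]],[0,[0,0,0],[0,0,0]],[0,[0,0,0],[0,0,0]],[0,[0,0,0],[0,0,0]],[0,[0,0,0],[0,0,0]],[0,[0,0,0],[0,0,0]],[0,[0,0,0],[0,0,0]],[0,[0,0,-0.6],[0,0,0]],[0,[0,0,-1.2],[0,0,0]],[0,[0,0,0],[0,0,0]]], "force": 20}}

```text
time_s: 3.45
tool_pos: [0.4158, -0.17, 0.0564]
tool_rot: [179.7, -0.2, 21.4]
force: [0.7, 0.6, -2.4]
grip_width: 0.0553
```

```bash
python3 -c "
from h import *
to((.4132,-.1684,.19),(.6625,.2188,.19),yaw=22.7)"
```

```text
t 3.45 pos [ 0.4158 -0.17    0.0564] rot [179.7  -0.2  21.4] w 0.0553 F [ 0.7  0.6 -2.4]
 to (0.4132, -0.1684, 0.19) cm [ -0.13  -0.18 -13.36] norm 13.4
 to (0.6625, 0.2188, 0.19) cm [ 37.36 -26.92   0.  ] norm 46.1
 turn [ 0.3  -0.22 -1.25]
```

>>> {"fn": "servo_tool", "kwargs": {"plan": [[0,[0,0,-2],[0.3,-0.2,0]],[0,[0,0,-2.5],[0,0,0]],[0,[0,0,-2.5],[0,0,0]],[0,[0,0,-2.5],[0,0,0]],[0,[1,-0.7,-2],[0,0,0]],[0,[2,-1.4,-1],[0,0,0]],[0,[2.8,-2,0],[0,0,0]],[0,[2.8,-2,0],[0,0,0]],[0,[2.8,-2,0],[0,0,0]],[0,[2.8,-2,0],[0,0,0]],[0,[2.8,-2,0],[0,0,0]],[0,[2.8,-2,0],[0,0,0]],[0,[2.8,-2,0],[0,0,0]],[0,[2.8,-2,0],[0,0,0]],[0,[2.8,-2,0],[0,0,0]],[0,[2.8,-2,0],[0,0,0]],[0,[2,-1.4,0],[0,0,0]],[0,[1,-0.7,0],[0,0,0]],[0,[0,0,0],[0,0,0]]]}}

```text
time_s: 5.03
tool_pos: [0.6526, 0.1879, 0.1763]
tool_rot: [-179.8, 0.4, 20.4]
force: [-0.1, 0.7, -2.1]
grip_width: 0.0557
```

```bash
python3 -c "
from h import *
to((.6625,.2188,.19),(.6625,.2188,.042),yaw=22.7)"
```

```text
t 5.03 pos [0.6526 0.1879 0.1763] rot [-179.8    0.4   20.4] w 0.0557 F [-0.1  0.7 -2.1]
 to (0.6625, 0.2188, 0.19) cm [ 1.99 -2.56 -1.37] norm 3.5
 to (0.6625, 0.2188, 0.042) cm [ 0.1   0.05 14.8 ] norm 14.8
 turn [-0.19  0.4  -2.32]
```

>>> {"fn": "servo_tool", "kwargs": {"plan": [[0,[2,-2.5,1],[-0.2,0.4,0]],[0,[0,0,2.2],[0,0,0]],[0,[0,0,2.2],[0,0,0]],[0,[0,0,2.2],[0,0,0]],[0,[0,0,2],[0,0,0]],[0,[0,0,1],[0,0,0]],[0,[0,0,0],[0,0,0]],[0,[0,0,0],[0,0,0]]]}}

```text
time_s: 5.7
tool_pos: [0.6616, 0.2123, 0.0627]
tool_rot: [179.8, 0.3, 20.1]
force: [-0.4, 0.1, -1.9]
grip_width: 0.0555
```

```bash
python3 -c "
from h import *
to((.6625,.2188,.042),yaw=22.7)"
```

```text
t 5.7 pos [0.6616 0.2123 0.0627] rot [179.8   0.3  20.1] w 0.0555 F [-0.4  0.1 -1.9]
 to (0.6625, 0.2188, 0.042) cm [ 0.32 -0.59  2.06] norm 2.2
 turn [ 0.24  0.33 -2.56]
```

>>> {"fn": "servo_tool", "kwargs": {"plan": [[0,[0.3,-0.6,1],[0.2,0.3,0]],[0,[0,0,0.6],[0,0,0]],[0,[0,0,0.2],[0,0,0]],[0,[0,0,0],[0,0,0]],[0,[0,0,0],[0,0,0]]]}}

```text
time_s: 6.12
tool_pos: [0.6651, 0.2189, 0.0473]
tool_rot: [179.9, -0.4, 20.0]
force: [-0.0, -0.8, -1.7]
grip_width: 0.0555
```

```bash
python3 -c "
from h import *
to((.6625,.2188,.040),yaw=22.7)"
```

```text
t 6.12 pos [0.6651 0.2189 0.0473] rot [179.9  -0.4  20. ] w 0.0555 F [-0.  -0.8 -1.7]
 to (0.6625, 0.2188, 0.04) cm [-0.25 -0.08  0.73] norm 0.8
 turn [ 0.1  -0.35 -2.69]
```

>>> {"fn": "servo_tool", "kwargs": {"plan": [[0,[-0.2,0,0.5],[0.1,-0.3,0]],[0,[0,0,0.2],[0,0,0]],[0,[0,0,0.2],[0,0,0]],[0,[0,0,0],[0,0,0]]]}}

```text
time_s: 6.45
tool_pos: [0.665, 0.2196, 0.0432]
tool_rot: [180.0, -0.3, 20.0]
force: [0.1, -0.8, -3.1]
grip_width: 0.0558
```

```bash
python3 -c "
from h import *
to((.6625,.2188,.040),yaw=22.7)
shot('side','s3.png')
im=cv2.imread('pics/s3.png');cv2.imwrite('pics/s3c.png',cv2.resize(im[150:330,140:380],None,fx=3,fy=3,interpolation=3))"
```

```text
t 6.45 pos [0.665  0.2196 0.0432] rot [180.   -0.3  20. ] w 0.0558 F [ 0.1 -0.8 -3.1]
 to (0.6625, 0.2188, 0.04) cm [-0.26 -0.01  0.32] norm 0.4
 turn [ 0.04 -0.32 -2.68]
```

View pics/s3c.png

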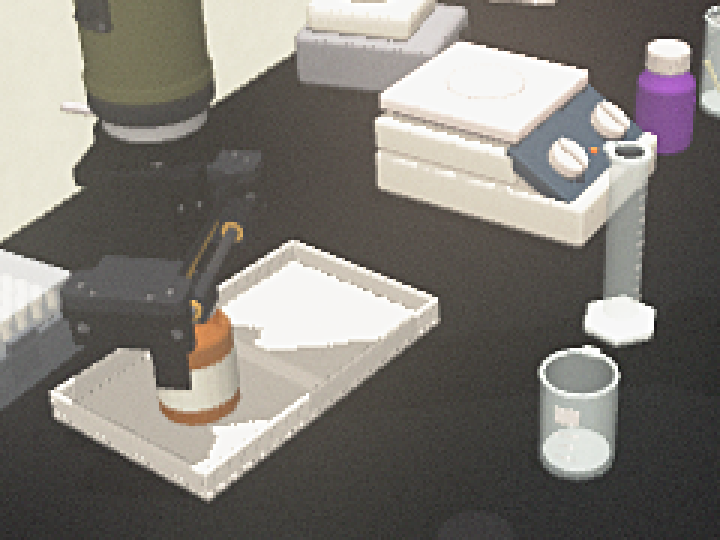

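Bottle hangs upright in the far compartment (crop 200,370), a few mm above the floor. Lower until contact.

>>> {"fn": "servo_tool", "kwargs": {"plan": [[0,[-0.2,0,0.3],[0,-0.2,0]],[0,[0,0,0.2],[0,0,0]],[0,[0,0,0.1],[0,0,0]]]}}

```text
time_s: 6.75
tool_pos: [0.6657, 0.2201, 0.0425]
tool_rot: [179.9, -0.5, 20.0]
force: [-0.9, -0.7, -1.2]
grip_width: 0.0554
```

```bash
python3 -c "
from h import *
to((.6625,.2188,.040),yaw=22.7)"
```

```text
t 6.75 pos [0.6657 0.2201 0.0425] rot [179.9  -0.5  20. ] w 0.0554 F [-0.9 -0.7 -1.2]
 to (0.6625, 0.2188, 0.04) cm [-0.35  0.01  0.25] norm 0.4
 turn [ 0.1  -0.49 -2.7 ]
```

>>> {"fn": "servo_tool", "kwargs": {"plan": [[0,[-0.3,0,0.4],[0,-0.4,0]],[0,[0,0,0.4],[0,0,0]],[0,[0,0,0.3],[0,0,0]]]}}

```text
time_s: 7.0
tool_pos: [0.6663, 0.2206, 0.0423]
tool_rot: [179.8, -0.6, 20.0]
force: [-6.0, -3.6, 11.6]
grip_width: 0.0558
```

```bash
python3 -c "
from h import *
to((.6625,.2188,.040),yaw=22.7)"
```

```text
t 7.0 pos [0.6663 0.2206 0.0423] rot [179.8  -0.6  20. ] w 0.0558 F [-6.  -3.6 11.6]
 to (0.6625, 0.2188, 0.04) cm [-0.42  0.04  0.23] norm 0.5
 turn [ 0.25 -0.55 -2.74]
```

Seated. Release and go up.

>>> {"fn": "servo_tool", "kwargs": {"plan": [[1,[0,0,-0.2],[0,0,0]],[1,[0,0,0],[0,0,0]],[1,[0,0,0],[0,0,0]],[1,[0,0,0],[0,0,0]],[1,[0,0,-1],[0,0,0]],[1,[0,0,-2],[0,0,0]],[1,[0,0,-3],[0,0,0]],[1,[0,0,-3.5],[0,0,0]],[1,[0,0,-3.5],[0,0,0]],[1,[0,0,-3.5],[0,0,0]],[1,[0,0,-1],[0,0,0]],[1,[0,0,0],[0,0,0]]]}}

```text
time_s: 8.0
tool_pos: [0.6628, 0.2198, 0.2243]
tool_rot: [179.9, -0.2, 20.0]
force: [0.2, 0.0, 0.2]
grip_width: 0.087
```

```bash
python3 -c "
from h import *
to((.4367,-.008,.21),(.4367,-.008,.091),yaw=20)"
```

```text
t 8.0 pos [0.6628 0.2198 0.2243] rot [179.9  -0.2  20. ] w 0.087 F [0.2 0.  0.2]
 to (0.4367, -0.008, 0.21) cm [-29.04  13.67   1.36] norm 32.1
 to (0.4367, -0.008, 0.091) cm [-0.04 -0.02 11.9 ] norm 11.9
 turn [ 0.09 -0.18 -0.  ]
```

>>> {"fn": "servo_tool", "kwargs": {"plan": [[1,[-2,0.9,0],[0,0,0]],[1,[-3.2,1.5,0],[0,0,0]],[1,[-3.2,1.5,0],[0,0,0]],[1,[-3.2,1.5,0],[0,0,0]],[1,[-3.2,1.5,0],[0,0,0]],[1,[-3.2,1.5,0],[0,0,0]],[1,[-3.2,1.5,0],[0,0,0]],[1,[-3.2,1.5,0],[0,0,0]],[1,[-2.4,1.1,0],[0,0,0]],[1,[-1.2,0.6,0],[0,0,0]],[1,[0,0,0],[0,0,0]],[1,[0,0,0],[0,0,0]]]}}

```text
time_s: 9.0
tool_pos: [0.4272, -0.009, 0.2074]
tool_rot: [-179.4, 0.6, 19.6]
force: [0.2, -0.6, 0.3]
grip_width: 0.0871
```

```bash
python3 -c "
from h import *
to((.4367,-.008,.21),(.4367,-.008,.091),yaw=20)"
```

```text
t 9.0 pos [ 0.4272 -0.009   0.2074] rot [-179.4    0.6   19.6] w 0.0871 F [ 0.2 -0.6  0.3]
 to (0.4367, -0.008, 0.21) cm [ 0.92  0.22 -0.27] norm 1.0
 to (0.4367, -0.008, 0.091) cm [ 0.13  0.12 11.9 ] norm 11.9
 turn [-0.58  0.61 -0.36]
```

>>> {"fn": "servo_tool", "kwargs": {"plan": [[1,[0.9,0.2,0],[-0.6,0.6,0]],[1,[0,0,0],[0,0,0]],[1,[0,0,1.5],[0,0,0]],[1,[0,0,2.3],[0,0,0]],[1,[0,0,2.3],[0,0,0]],[1,[0,0,2.3],[0,0,0]],[1,[0,0,1.5],[0,0,0]],[1,[0,0,0.7],[0,0,0]],[1,[0,0,0],[0,0,0]],[1,[0,0,0],[0,0,0]]]}}

```text
time_s: 9.83
tool_pos: [0.4466, 0.0059, 0.0965]
tool_rot: [-179.6, -0.5, 20.8]
force: [-0.3, -0.7, -0.3]
grip_width: 0.0871
```

```bash
python3 -c "
from h import *
to((.4367,-.008,.091),yaw=20)"
```

```text
t 9.83 pos [0.4466 0.0059 0.0965] rot [-179.6   -0.5   20.8] w 0.0871 F [-0.3 -0.7 -0.3]
 to (0.4367, -0.008, 0.091) cm [-1.42  0.95  0.53] norm 1.8
 turn [-0.41 -0.53  0.81]
```

>>> {"fn": "servo_tool", "kwargs": {"plan": [[1,[-1.4,1,0.3],[-0.4,-0.5,-0.8]],[1,[0,0,0],[0,0,0]],[1,[0,0,0],[0,0,0]]]}}

```text
time_s: 10.08
tool_pos: [0.4401, -0.0065, 0.0958]
tool_rot: [180.0, -0.3, 21.8]
force: [-0.1, 0.8, -0.3]
grip_width: 0.0872
```

```bash
python3 -c "
from h import *
to((.4367,-.008,.091),yaw=20)"
```

```text
t 10.08 pos [ 0.4401 -0.0065  0.0958] rot [180.   -0.3  21.8] w 0.0872 F [-0.1  0.8 -0.3]
 to (0.4367, -0.008, 0.091) cm [-0.37  0.01  0.48] norm 0.6
 turn [ 0.02 -0.29  1.78]
```

>>> {"fn": "servo_tool", "kwargs": {"plan": [[1,[-0.4,0,0.4],[0,-0.3,0]],[0,[0,0,0],[0,0,0]],[0,[0,0,0],[0,0,0]],[0,[0,0,0],[0,0,0]],[0,[0,0,0],[0,0,0]],[0,[0,0,0],[0,0,0]],[0,[0,0,0],[0,0,0]],[0,[0,0,0],[0,0,0]],[0,[0,0,0],[0,0,0]],[0,[0,0,0],[0,0,0]]], "force": 15}}

```text
time_s: 10.92
tool_pos: [0.4396, -0.0063, 0.0944]
tool_rot: [179.8, -0.3, 21.8]
force: [-0.1, -0.1, 0.3]
grip_width: 0.0348
```

```bash
python3 -c "
from h import *
to((.4367,-.008,.17),(.6449,.1021,.17),yaw=20)"
```

```text
t 10.92 pos [ 0.4396 -0.0063  0.0944] rot [179.8  -0.3  21.8] w 0.0348 F [-0.1 -0.1  0.3]
 to (0.4367, -0.008, 0.17) cm [-0.29  0.07 -7.56] norm 7.6
 to (0.6449, 0.1021, 0.17) cm [23.42 -2.49  0.13] norm 23.6
 turn [ 0.15 -0.33  1.79]
```

>>> {"fn": "servo_tool", "kwargs": {"plan": [[0,[0,0,0],[0,0,0]],[0,[0,0,0],[0,0,0]],[0,[0,0,0],[0,0,0]],[0,[0,0,-1],[0,0,0]],[0,[0,0,-2],[0,0,0]],[0,[0,0,-2],[0,0,0]],[0,[0,0,-2],[0,0,0]],[0,[0,0,-1],[0,0,0]],[0,[0,0,0],[0,0,0]]]}}

```text
time_s: 11.67
tool_pos: [0.4369, -0.0058, 0.1783]
tool_rot: [-180.0, -0.1, 21.8]
force: [0.8, 0.4, -1.0]
grip_width: 0.0275
```

```bash
python3 -c "
from h import *
to((.6449,.1021,.17),yaw=20)"
```

```text
t 11.67 pos [ 0.4369 -0.0058  0.1783] rot [-1.80e+02 -1.00e-01  2.18e+01] w 0.0275 F [ 0.8  0.4 -1. ]
 to (0.6449, 0.1021, 0.17) cm [23.32 -2.28  0.87] norm 23.4
 turn [-0.02 -0.1   1.85]
```

Gripped (27.5 mm, −1 N). Move over the near compartment.

>>> {"fn": "servo_tool", "kwargs": {"plan": [[0,[1.2,-0.1,0],[0,0,0]],[0,[2.4,-0.2,0],[0,0,0]],[0,[3,-0.3,0],[0,0,0]],[0,[3,-0.3,0],[0,0,0]],[0,[3,-0.3,0],[0,0,0]],[0,[3,-0.3,0],[0,0,0]],[0,[3,-0.3,0],[0,0,0]],[0,[2.4,-0.2,0],[0,0,0]],[0,[1.2,-0.1,0],[0,0,0]],[0,[0.5,0,0],[0,0,0]],[0,[0,0,0],[0,0,0]],[0,[0,0,0],[0,0,0]]]}}

```text
time_s: 12.67
tool_pos: [0.6436, 0.0981, 0.1643]
tool_rot: [-179.8, 0.8, 21.4]
force: [-0.3, -1.5, -2.2]
grip_width: 0.0277
```

```bash
python3 -c "
from h import *
to((.6449,.1021,.11),yaw=20)"
```

```text
t 12.67 pos [0.6436 0.0981 0.1643] rot [-179.8    0.8   21.4] w 0.0277 F [-0.3 -1.5 -2.2]
 to (0.6449, 0.1021, 0.11) cm [ 0.35 -0.31  5.42] norm 5.4
 turn [-0.17  0.8   1.38]
```

>>> {"fn": "servo_tool", "kwargs": {"plan": [[0,[0.4,-0.3,1],[-0.1,0.8,0]],[0,[0,0,1.6],[0,0,0]],[0,[0,0,1.2],[0,0,0]],[0,[0,0,0.6],[0,0,0]],[0,[0,0,0],[0,0,0]],[0,[0,0,0],[0,0,0]]]}}

```text
time_s: 13.17
tool_pos: [0.6421, 0.0976, 0.1186]
tool_rot: [179.8, 0.2, 21.2]
force: [0.8, -0.2, -1.2]
grip_width: 0.0282
```

```bash
python3 -c "
from h import *
to((.6449,.1021,.10),yaw=20)"
```

```text
t 13.17 pos [0.6421 0.0976 0.1186] rot [179.8   0.2  21.2] w 0.0282 F [ 0.8 -0.2 -1.2]
 to (0.6449, 0.1021, 0.1) cm [ 0.43 -0.32  1.86] norm 1.9
 turn [0.16 0.18 1.18]
```

>>> {"fn": "servo_tool", "kwargs": {"plan": [[0,[0.6,-0.4,0.8],[0.2,0.2,0]],[0,[0,0,0.6],[0,0,0]],[0,[0,0,0.4],[0,0,0]],[0,[0,0,0.3],[0,0,0]],[0,[0,0,0.3],[0,0,0]]]}}

```text
time_s: 13.58
tool_pos: [0.6492, 0.1042, 0.0979]
tool_rot: [179.9, -0.4, 21.1]
force: [-4.4, -1.7, 20.7]
grip_width: 0.0278
```

```bash
python3 -c "
from h import *
to((.6449,.1021,.10),yaw=20)"
```

```text
t 13.58 pos [0.6492 0.1042 0.0979] rot [179.9  -0.4  21.1] w 0.0278 F [-4.4 -1.7 20.7]
 to (0.6449, 0.1021, 0.1) cm [-0.47  0.04 -0.21] norm 0.5
 turn [ 0.07 -0.39  1.12]
```

>>> {"fn": "servo_tool", "kwargs": {"plan": [[0,[0,0,-0.1],[0,0,0]],[1,[0,0,0],[0,0,0]],[1,[0,0,0],[0,0,0]],[1,[0,0,0],[0,0,0]],[1,[0,0,0],[0,0,0]],[1,[0,0,0],[0,0,0]],[1,[0,0,-1],[0,0,0]],[1,[0,0,-2],[0,0,0]],[1,[0,0,-3],[0,0,0]],[1,[0,0,-3],[0,0,0]],[1,[0,0,-2],[0,0,0]],[1,[0,0,-1],[0,0,0]],[1,[0,0,0],[0,0,0]],[1,[0,0,0],[0,0,0]]]}}

```text
time_s: 14.75
tool_pos: [0.6479, 0.1046, 0.2265]
tool_rot: [180.0, -0.4, 21.2]
force: [-0.0, 0.5, 0.1]
grip_width: 0.087
```

```bash
python3 -c "
from h import *
to((.404,.148,.20),(.404,.148,.026),yaw=80)
shot('side','s4.png')
im=cv2.imread('pics/s4.png');cv2.imwrite('pics/s4c.png',cv2.resize(im[150:330,140:380],None,fx=3,fy=3,interpolation=3))"
```

```text
t 14.75 pos [0.6479 0.1046 0.2265] rot [180.   -0.4  21.2] w 0.087 F [-0.   0.5  0.1]
 to (0.404, 0.148, 0.2) cm [-21.19 -12.86   2.51] norm 24.9
 to (0.404, 0.148, 0.026) cm [-1.10e-01 -1.00e-02  1.74e+01] norm 17.4
 turn [  0.21  -0.33 -58.82]
```

View pics/s4c.png

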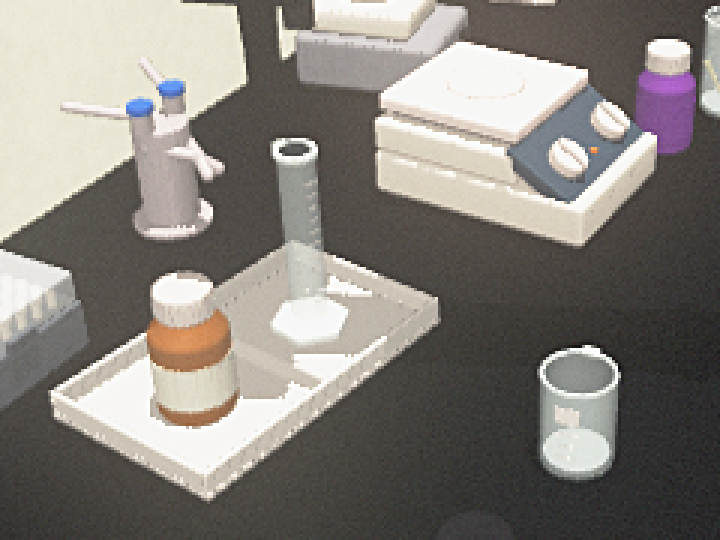

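Both upright in their compartments: bottle (crop 195,360), cylinder (crop 305,320). Now turn the gripper so the jaws avoid the beaker's spout.

>>> {"fn": "servo_tool", "kwargs": {"plan": [[1,[0,0,0],[0,0,-6.5]],[1,[0,0,0],[0,0,-6.5]],[1,[0,0,0],[0,0,-6.5]],[1,[0,0,0],[0,0,-6.5]],[1,[0,0,0],[0,0,-6.5]],[1,[0,0,0],[0,0,-6.5]],[1,[0,0,0],[0,0,-6.5]],[1,[0,0,0],[0,0,-6.5]],[1,[0,0,0],[0,0,-5]],[1,[0,0,0],[0,0,0]],[1,[0,-2,0],[0,0,0]],[1,[0,-3,0],[0,0,0]],[1,[0,-3,0],[0,0,0]],[1,[0,-3,0],[0,0,0]],[1,[0,-3,0],[0,0,0]],[1,[0,-3,0],[0,0,0]],[1,[0,-2.5,0],[0,0,0]],[1,[0,-1.5,0],[0,0,0]],[1,[0,0,0],[0,0,0]],[1,[0,0,0],[0,0,0]]]}}

```text
time_s: 16.47
tool_pos: [0.4178, 0.134, 0.1969]
tool_rot: [-177.5, 0.6, 79.1]
force: [0.4, -1.1, 0.6]
grip_width: 0.087
```

```bash
python3 -c "
from h import *
to((.404,.148,.20),(.404,.148,.026),yaw=80)"
```

```text
t 16.47 pos [0.4178 0.134  0.1969] rot [-177.5    0.6   79.1] w 0.087 F [ 0.4 -1.1  0.6]
 to (0.404, 0.148, 0.2) cm [ 1.12 -1.63 -0.25] norm 2.0
 to (0.404, 0.148, 0.026) cm [ 0.18  0.74 17.38] norm 17.4
 turn [-2.46  0.58 -0.87]
```

>>> {"fn": "servo_tool", "kwargs": {"plan": [[1,[1.1,-1.6,0],[-2.4,0.6,0]],[1,[0,0,0],[0,0,0]],[1,[0,0,1.5],[0,0,0]],[1,[0,0,2.3],[0,0,0]],[1,[0,0,2.3],[0,0,0]],[1,[0,0,1.5],[0,0,0]],[1,[0,0,0.7],[0,0,0]],[1,[0,0,0],[0,0,0]],[1,[0,0,0],[0,0,0]]]}}

```text
time_s: 17.22
tool_pos: [0.4105, 0.1489, 0.1126]
tool_rot: [179.8, -0.5, 78.5]
force: [-0.6, -0.5, 0.5]
grip_width: 0.0867
```

```bash
python3 -c "
from h import *
to((.404,.148,.1),(.404,.148,.026),yaw=80)"
```

```text
t 17.22 pos [0.4105 0.1489 0.1126] rot [179.8  -0.5  78.5] w 0.0867 F [-0.6 -0.5  0.5]
 to (0.404, 0.148, 0.1) cm [-0.23 -0.63  1.26] norm 1.4
 to (0.404, 0.148, 0.026) cm [-0.06 -0.03  7.4 ] norm 7.4
 turn [ 0.25 -0.5  -1.54]
```

>>> {"fn": "servo_tool", "kwargs": {"plan": [[1,[-0.2,-0.7,0],[0.2,-0.5,0]],[1,[0,0,0],[0,0,0]],[1,[0,0,1.6],[0,0,0]],[1,[0,0,2.3],[0,0,0]],[1,[0,0,2],[0,0,0]],[1,[0,0,1.2],[0,0,0]],[1,[0,0,0.6],[0,0,0]],[1,[0,0,0],[0,0,0]],[1,[0,0,0],[0,0,0]]]}}

```text
time_s: 17.97
tool_pos: [0.4111, 0.1484, 0.0404]
tool_rot: [179.0, 0.0, 78.2]
force: [-0.2, -0.2, 0.3]
grip_width: 0.0869
```

```bash
python3 -c "
from h import *
to((.404,.148,.026),yaw=80)"
```

```text
t 17.97 pos [0.4111 0.1484 0.0404] rot [179.    0.   78.2] w 0.0869 F [-0.2 -0.2  0.3]
 to (0.404, 0.148, 0.026) cm [-0.18 -0.71  1.42] norm 1.6
 turn [ 0.95  0.02 -1.83]
```

>>> {"fn": "servo_tool", "kwargs": {"plan": [[1,[-0.2,-1,1.2],[0.9,0,0]],[1,[0,0,0.4],[0,0,0]],[1,[0,0,0],[0,0,0]]]}}

```text
time_s: 18.22
tool_pos: [0.4026, 0.1482, 0.0252]
tool_rot: [179.7, 0.0, 78.1]
force: [-0.3, 0.1, 0.3]
grip_width: 0.0873
```

```bash
python3 -c "
from h import *
to((.404,.148,.026),yaw=80)"
```

```text
t 18.22 pos [0.4026 0.1482 0.0252] rot [179.7   0.   78.1] w 0.0873 F [-0.3  0.1  0.3]
 to (0.404, 0.148, 0.026) cm [ 0.01  0.15 -0.08] norm 0.2
 turn [ 0.28  0.03 -1.91]
```

Good. Close gently and lift a little.

>>> {"fn": "servo_tool", "kwargs": {"plan": [[0,[0,0,0],[0,0,0]],[0,[0,0,0],[0,0,0]],[0,[0,0,0],[0,0,0]],[0,[0,0,0],[0,0,0]],[0,[0,0,0],[0,0,0]],[0,[0,0,0],[0,0,0]],[0,[0,0,0],[0,0,0]],[0,[0,0,0],[0,0,0]],[0,[0,0,0],[0,0,0]]], "force": 10}}

```text
time_s: 18.97
tool_pos: [0.4036, 0.1482, 0.0263]
tool_rot: [179.6, 0.0, 78.1]
force: [-0.1, 0.4, 0.1]
grip_width: 0.0504
```

```bash
python3 -c "
from h import *
to((.404,.148,.17),(.6313,-.1646,.17),yaw=80)"
```

```text
t 18.97 pos [0.4036 0.1482 0.0263] rot [179.6   0.   78.1] w 0.0504 F [-0.1  0.4  0.1]
 to (0.404, 0.148, 0.17) cm [ -0.02   0.15 -14.37] norm 14.4
 to (0.6313, -0.1646, 0.17) cm [-25.89  28.7    0.23] norm 38.7
 turn [ 0.43  0.04 -1.93]
```

>>> {"fn": "servo_tool", "kwargs": {"plan": [[0,[0,0,-1.2],[0,0,0]],[0,[0,0,-2.3],[0,0,0]],[0,[0,0,-2.6],[0,0,0]],[0,[0,0,-2.6],[0,0,0]],[0,[0,0,-2.6],[0,0,0]],[0,[0,0,-2.2],[0,0,0]],[0,[0,0,-1],[0,0,0]],[0,[0,0,0],[0,0,0]],[0,[0,0,0],[0,0,0]]]}}

```text
time_s: 19.72
tool_pos: [0.3998, 0.1491, 0.1757]
tool_rot: [179.9, 0.1, 78.3]
force: [0.2, 0.3, -0.8]
grip_width: 0.0508
```

```bash
python3 -c "
from h import *
to((.6313,-.1646,.17),yaw=78)"
```

```text
t 19.72 pos [0.3998 0.1491 0.1757] rot [1.799e+02 1.000e-01 7.830e+01] w 0.0508 F [ 0.2  0.3 -0.8]
 to (0.6313, -0.1646, 0.17) cm [-26.01  29.03   0.67] norm 39.0
 turn [0.12 0.08 0.28]
```

>>> {"fn": "servo_tool", "kwargs": {"plan": [[0,[-1,1.1,0],[0,0,0]],[0,[-2,2.2,0],[0,0,0]],[0,[-2.4,2.7,0],[0,0,0]],[0,[-2.4,2.7,0],[0,0,0]],[0,[-2.4,2.7,0],[0,0,0]],[0,[-2.4,2.7,0],[0,0,0]],[0,[-2.4,2.7,0],[0,0,0]],[0,[-2.4,2.7,0],[0,0,0]],[0,[-2.4,2.7,0],[0,0,0]],[0,[-2.4,2.7,0],[0,0,0]],[0,[-2,2.2,0],[0,0,0]],[0,[-1,1.1,0],[0,0,0]],[0,[-0.5,0.5,0],[0,0,0]],[0,[0,0,0],[0,0,0]],[0,[0,0,0],[0,0,0]]]}}

```text
time_s: 20.97
tool_pos: [0.6319, -0.1848, 0.1391]
tool_rot: [-178.0, -0.0, 78.3]
force: [-0.4, 0.4, -0.6]
grip_width: 0.0503
```

```bash
python3 -c "
from h import *
to((.6313,-.1646,.126),yaw=78)"
```

```text
t 20.97 pos [ 0.6319 -0.1848  0.1391] rot [-178.    -0.    78.3] w 0.0503 F [-0.4  0.4 -0.6]
 to (0.6313, -0.1646, 0.126) cm [ 1.97 -0.42  1.32] norm 2.4
 turn [-2.02 -0.    0.34]
```

>>> {"fn": "servo_tool", "kwargs": {"plan": [[0,[2,-0.4,-0.2],[-2,0,0]],[0,[0,0,0],[0,0,0]],[0,[0,0,0],[0,0,0]]]}}

```text
time_s: 21.22
tool_pos: [0.6293, -0.1608, 0.1384]
tool_rot: [-179.7, -0.1, 78.5]
force: [-1.1, -0.5, -0.3]
grip_width: 0.0503
```

```bash
python3 -c "
from h import *
to((.6313,-.1646,.126),yaw=78)"
```

```text
t 21.22 pos [ 0.6293 -0.1608  0.1384] rot [-1.797e+02 -1.000e-01  7.850e+01] w 0.0503 F [-1.1 -0.5 -0.3]
 to (0.6313, -0.1646, 0.126) cm [-0.33  0.28  1.24] norm 1.3
 turn [-0.26 -0.08  0.52]
```

>>> {"fn": "servo_tool", "kwargs": {"plan": [[0,[-0.3,0.3,0.5],[-0.3,0,0]],[0,[0,0,0.4],[0,0,0]],[0,[0,0,0.3],[0,0,0]],[0,[0,0,0.2],[0,0,0]]]}}

```text
time_s: 21.55
tool_pos: [0.631, -0.1607, 0.1244]
tool_rot: [179.9, -0.0, 78.9]
force: [0.3, -0.5, -1.2]
grip_width: 0.0507
```

```bash
python3 -c "
from h import *
to((.6313,-.1646,.126),yaw=78)"
```

```text
t 21.55 pos [ 0.631  -0.1607  0.1244] rot [179.9  -0.   78.9] w 0.0507 F [ 0.3 -0.5 -1.2]
 to (0.6313, -0.1646, 0.126) cm [-0.38  0.1  -0.16] norm 0.4
 turn [ 0.09 -0.05  0.88]
```

>>> {"fn": "servo_tool", "kwargs": {"plan": [[0,[-0.5,0,0.2],[0,0,0]],[0,[0,0,0.3],[0,0,0]],[0,[0,0,0.3],[0,0,0]]]}}

```text
time_s: 21.8
tool_pos: [0.6319, -0.163, 0.1222]
tool_rot: [179.8, -0.2, 79.0]
force: [-6.4, 1.2, 14.5]
grip_width: 0.0505
```

```bash
python3 -c "
from h import *
to((.6313,-.1646,.126),yaw=78)"
```

```text
t 21.8 pos [ 0.6319 -0.163   0.1222] rot [179.8  -0.2  79. ] w 0.0505 F [-6.4  1.2 14.5]
 to (0.6313, -0.1646, 0.126) cm [-0.17 -0.02 -0.38] norm 0.4
 turn [ 0.24 -0.17  0.97]
```

Contact, centred within 2 mm. Release and rise.

>>> {"fn": "servo_tool", "kwargs": {"plan": [[0,[0,0,-0.1],[0,0,0]],[1,[0,0,0],[0,0,0]],[1,[0,0,0],[0,0,0]],[1,[0,0,0],[0,0,0]],[1,[0,0,0],[0,0,0]],[1,[0,0,-1],[0,0,0]],[1,[0,0,-2],[0,0,0]],[1,[0,0,-3],[0,0,0]],[1,[0,0,-3],[0,0,0]],[1,[0,0,-2],[0,0,0]],[1,[0,0,-1],[0,0,0]],[1,[0,0,0],[0,0,0]],[1,[0,0,0],[0,0,0]]]}}

```text
time_s: 22.88
tool_pos: [0.6303, -0.1643, 0.2493]
tool_rot: [179.9, -0.2, 78.9]
force: [-0.3, 0.6, -1.2]
grip_width: 0.0869
```

```bash
python3 -c "
from h import *
to((.4845,.4072,.22),(.4845,.4072,.004),yaw=80)
shot('side','s5.png')
im=cv2.imread('pics/s5.png');cv2.imwrite('pics/s5c.png',cv2.resize(im[70:280,140:400],None,fx=2.8,fy=2.8,interpolation=3))"
```

```text
t 22.88 pos [ 0.6303 -0.1643  0.2493] rot [179.9  -0.2  78.9] w 0.0869 F [-0.3  0.6 -1.2]
 to (0.4845, 0.4072, 0.22) cm [ 53.27 -25.3    3.1 ] norm 59.1
 to (0.4845, 0.4072, 0.004) cm [-0.08 -0.03 21.6 ] norm 21.6
 turn [ 0.09 -0.22 -1.08]
```

View pics/s5c.png

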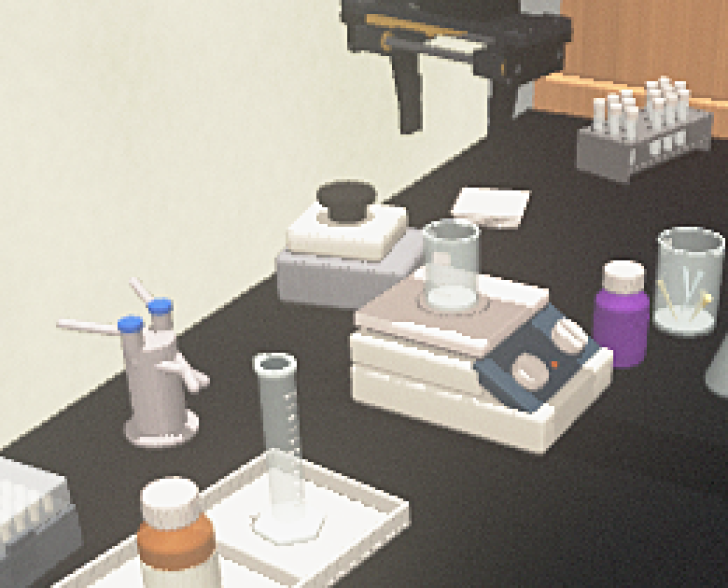

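Beaker stands inside the printed ring (crop 452,265). On to the watch glass.

>>> {"fn": "servo_tool", "kwargs": {"plan": [[1,[1.8,-0.8,0],[0,0,0]],[1,[3.5,-1.65,0],[0,0,0]],[1,[3.5,-1.65,0],[0,0,0]],[1,[3.5,-1.65,0],[0,0,0]],[1,[3.5,-1.65,0],[0,0,0]],[1,[3.5,-1.65,0],[0,0,0]],[1,[3.5,-1.65,0],[0,0,0]],[1,[3.5,-1.65,0],[0,0,0]],[1,[3.5,-1.65,0],[0,0,0]],[1,[3.5,-1.65,0],[0,0,0]],[1,[3.5,-1.65,0],[0,0,0]],[1,[3.5,-1.65,0],[0,0,0]],[1,[3.5,-1.65,0],[0,0,0]],[1,[3.5,-1.65,0],[0,0,0]],[1,[3,-1.4,0],[0,0,0]],[1,[1.5,-0.7,0],[0,0,0]],[1,[0,0,0],[0,0,0]],[1,[0,0,0],[0,0,0]]]}}

```text
time_s: 24.43
tool_pos: [0.4613, 0.4158, 0.2203]
tool_rot: [-177.6, 0.8, 79.0]
force: [0.5, -0.3, -0.6]
grip_width: 0.0868
```

```bash
python3 -c "
from h import *
to((.4845,.4072,.15),(.4845,.4072,.004),yaw=80)"
```

```text
t 24.43 pos [0.4613 0.4158 0.2203] rot [-177.6    0.8   79. ] w 0.0868 F [ 0.5 -0.3 -0.6]
 to (0.4845, 0.4072, 0.15) cm [-0.3   2.74  6.93] norm 7.5
 to (0.4845, 0.4072, 0.004) cm [ 0.21  0.61 14.59] norm 14.6
 turn [-2.4   0.8  -1.02]
```

>>> {"fn": "servo_tool", "kwargs": {"plan": [[1,[-0.3,2.7,0],[-2.4,0.8,0]],[1,[0,0,0],[0,0,0]],[1,[0,0,1.6],[0,0,0]],[1,[0,0,2.5],[0,0,0]],[1,[0,0,2.5],[0,0,0]],[1,[0,0,2.5],[0,0,0]],[1,[0,0,2.5],[0,0,0]],[1,[0,0,1.6],[0,0,0]],[1,[0,0,0.8],[0,0,0]],[1,[0,0,0],[0,0,0]],[1,[0,0,0],[0,0,0]]]}}

```text
time_s: 25.35
tool_pos: [0.4913, 0.3865, 0.0675]
tool_rot: [-179.9, 1.0, 77.7]
force: [-0.1, 0.4, 1.1]
grip_width: 0.087
```

```bash
python3 -c "
from h import *
to((.4845,.4072,.03),(.4845,.4072,.004),yaw=79)"
```

```text
t 25.35 pos [0.4913 0.3865 0.0675] rot [-179.9    1.    77.7] w 0.087 F [-0.1  0.4  1.1]
 to (0.4845, 0.4072, 0.03) cm [ 1.94 -1.1   3.72] norm 4.3
 to (0.4845, 0.4072, 0.004) cm [0.04 0.   2.6 ] norm 2.6
 turn [-0.07  0.96 -1.27]
```

>>> {"fn": "servo_tool", "kwargs": {"plan": [[1,[2,-1.1,0],[0,1,0]],[1,[0,0,0],[0,0,0]],[1,[0,0,1.2],[0,0,0]],[1,[0,0,1.2],[0,0,0]],[1,[0,0,0.6],[0,0,0]],[1,[0,0,0],[0,0,0]],[1,[0,0,0],[0,0,0]]]}}

```text
time_s: 25.93
tool_pos: [0.4891, 0.4069, 0.0389]
tool_rot: [179.7, -0.2, 77.4]
force: [0.1, -0.1, 0.6]
grip_width: 0.0867
```

```bash
python3 -c "
from h import *
to((.4845,.4072,.015),(.4845,.4072,.004),yaw=79)"
```

```text
t 25.93 pos [0.4891 0.4069 0.0389] rot [179.7  -0.2  77.4] w 0.0867 F [ 0.1 -0.1  0.6]
 to (0.4845, 0.4072, 0.015) cm [-0.08 -0.46  2.39] norm 2.4
 to (0.4845, 0.4072, 0.004) cm [-0.  -0.   1.1] norm 1.1
 turn [ 0.25 -0.2  -1.62]
```

>>> {"fn": "servo_tool", "kwargs": {"plan": [[1,[0,-0.5,0],[0.2,-0.2,0]],[1,[0,0,0],[0,0,0]],[1,[0,0,0.8],[0,0,0]],[1,[0,0,0.8],[0,0,0]],[1,[0,0,0.4],[0,0,0]],[1,[0,0,0],[0,0,0]]]}}

```text
time_s: 26.43
tool_pos: [0.4842, 0.4078, 0.0174]
tool_rot: [179.9, 0.0, 77.3]
force: [-0.2, -0.2, -0.2]
grip_width: 0.0873
```

```bash
python3 -c "
from h import *
to((.4845,.4072,.004),yaw=79)
shot('side','s6.png')
im=cv2.imread('pics/s6.png');cv2.imwrite('pics/s6c.png',cv2.resize(im[250:430,120:340],None,fx=3.3,fy=3.3,interpolation=3))"
```

```text
t 26.43 pos [0.4842 0.4078 0.0174] rot [179.9   0.   77.3] w 0.0873 F [-0.2 -0.2 -0.2]
 to (0.4845, 0.4072, 0.004) cm [-0.05  0.04  1.34] norm 1.3
 turn [ 0.07  0.01 -1.65]
```

View pics/s6c.png

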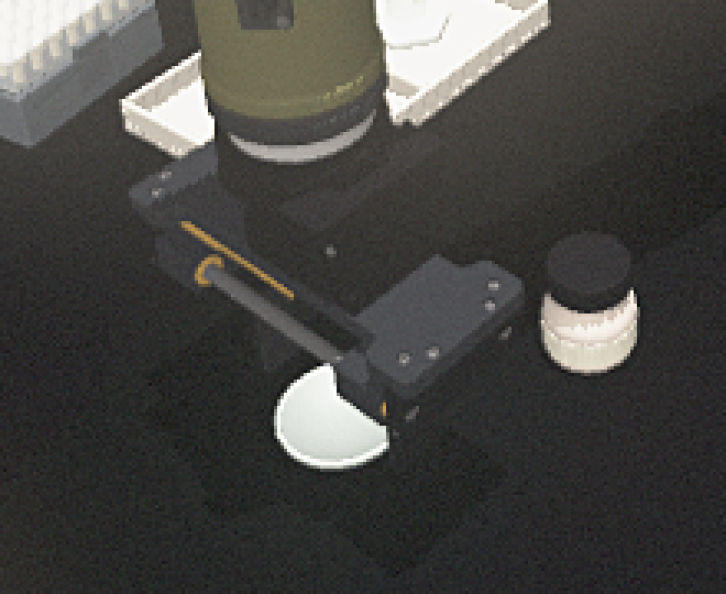

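The dish lies centred between the jaws (crop 333,415). Lower to the rim.

>>> {"fn": "servo_tool", "kwargs": {"plan": [[1,[0,0,0.6],[0,0,0]],[1,[0,0,0.4],[0,0,0]],[1,[0,0,0],[0,0,0]]]}}

```text
time_s: 26.73
tool_pos: [0.4845, 0.4081, 0.0068]
tool_rot: [179.9, -0.0, 77.3]
force: [-0.4, -0.4, -0.8]
grip_width: 0.0869
```

```bash
python3 -c "
from h import *
to((.4845,.4072,.004),yaw=79)"
```

```text
t 26.73 pos [0.4845 0.4081 0.0068] rot [179.9  -0.   77.3] w 0.0869 F [-0.4 -0.4 -0.8]
 to (0.4845, 0.4072, 0.004) cm [-0.09  0.02  0.28] norm 0.3
 turn [ 0.08 -0.02 -1.66]
```

>>> {"fn": "servo_tool", "kwargs": {"plan": [[1,[0,0,0.5],[0,0,0]],[0,[0,0,0],[0,0,0]],[0,[0,0,0],[0,0,0]],[0,[0,0,0],[0,0,0]],[0,[0,0,0],[0,0,0]],[0,[0,0,0],[0,0,0]],[0,[0,0,0],[0,0,0]],[0,[0,0,0],[0,0,0]]], "force": 8}}

```text
time_s: 27.4
tool_pos: [0.4848, 0.4083, 0.0015]
tool_rot: [179.9, -0.1, 77.3]
force: [0.8, 0.4, -0.5]
grip_width: 0.064
```

```bash
python3 -c "
from h import *
to((.4845,.4072,.03),yaw=77.3)"
```

```text
t 27.4 pos [0.4848 0.4083 0.0015] rot [ 1.799e+02 -1.000e-01  7.730e+01] w 0.064 F [ 0.8  0.4 -0.5]
 to (0.4845, 0.4072, 0.03) cm [-0.11  0.   -2.85] norm 2.8
 turn [ 0.1  -0.05  0.03]
```

>>> {"fn": "servo_tool", "kwargs": {"plan": [[0,[0,0,0],[0,0,0]],[0,[0,0,0],[0,0,0]],[0,[0,0,-0.5],[0,0,0]],[0,[0,0,-0.8],[0,0,0]],[0,[0,0,-0.6],[0,0,0]],[0,[0,0,0],[0,0,0]]]}}

```text
time_s: 27.9
tool_pos: [0.4846, 0.4084, 0.0226]
tool_rot: [179.9, -0.1, 77.3]
force: [1.0, -0.6, -0.3]
grip_width: 0.0643
```

```bash
python3 -c "
from h import *
to((.4845,.4072,.23),yaw=77.3)
shot('side','s7.png')
im=cv2.imread('pics/s7.png');cv2.imwrite('pics/s7c.png',cv2.resize(im[320:410,180:290],None,fx=6,fy=6,interpolation=3))"
```

```text
t 27.9 pos [0.4846 0.4084 0.0226] rot [ 1.799e+02 -1.000e-01  7.730e+01] w 0.0643 F [ 1.  -0.6 -0.3]
 to (0.4845, 0.4072, 0.23) cm [ -0.1    0.05 -20.74] norm 20.7
 turn [ 0.1  -0.06  0.04]
```

View pics/s7c.png

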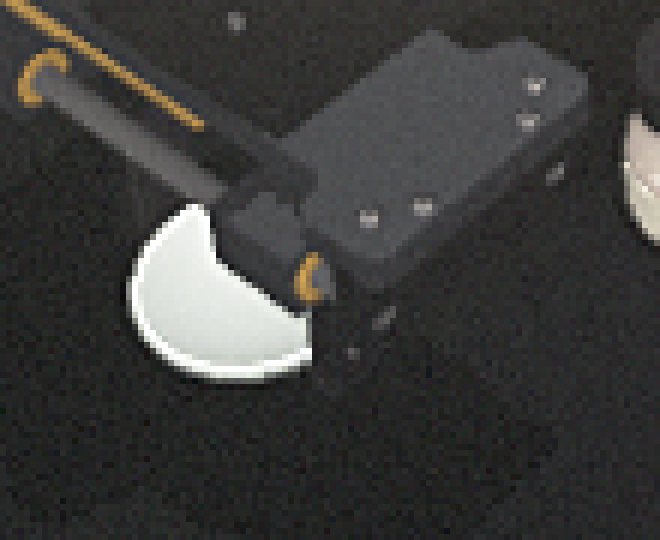

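It hangs level in the jaws (crop 220,300). Lift and carry.

>>> {"fn": "servo_tool", "kwargs": {"plan": [[0,[0,0,-1],[0,0,0]],[0,[0,0,-2],[0,0,0]],[0,[0,0,-2.5],[0,0,0]],[0,[0,0,-2.5],[0,0,0]],[0,[0,0,-2.5],[0,0,0]],[0,[0,0,-2.5],[0,0,0]],[0,[0,0,-2.5],[0,0,0]],[0,[0,0,-2.5],[0,0,0]],[0,[0,0,-2],[0,0,0]],[0,[0,0,-1],[0,0,0]],[0,[0,0,0],[0,0,0]],[0,[0,0,0],[0,0,0]]]}}

```text
time_s: 28.95
tool_pos: [0.4817, 0.4079, 0.247]
tool_rot: [179.9, 0.0, 77.5]
force: [1.0, -0.1, -0.6]
grip_width: 0.0644
```

```bash
python3 -c "
from h import *
to((.6313,-.1646,.24),yaw=77.3)
c=shot('top','t2.png')
im=c['image'];print(proj('top',(.6313,-.1646,.168)));cv2.imwrite('pics/t2c.png',cv2.resize(im[110:250,170:460],None,fx=2.7,fy=2.7,interpolation=3))"
```

```text
t 28.95 pos [0.4817 0.4079 0.247 ] rot [179.9   0.   77.5] w 0.0644 F [ 1.  -0.1 -0.6]
 to (0.6313, -0.1646, 0.24) cm [-52.66  26.98   0.74] norm 59.2
 turn [0.07 0.02 0.22]
[[415.2 174.9]]
```

View pics/t2c.png

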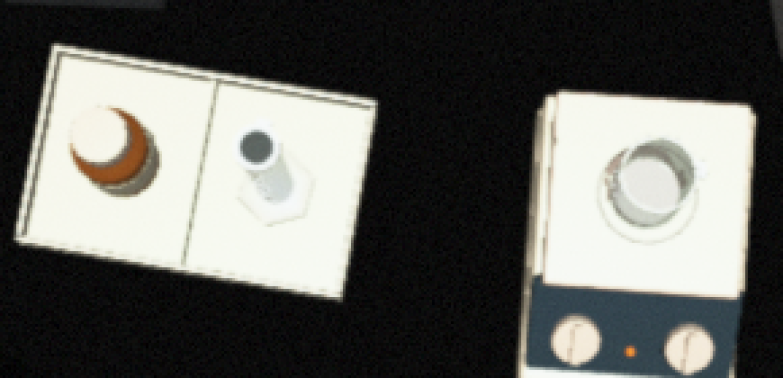

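```bash
python3 -c "
from h import *
f=lambda x,y,z:ray('top',170+x/2.7,110+y/2.7,z)
print('rim',f(656,178,.168),'base',f(650,184,.101),'ring',f(648,192,.098))
print('bottle',f(98,136,.102),'cyl',f(259,148,.154),f(275,185,.016))
im=cv2.imread('pics/t2.png');cv2.imwrite('pics/t2d.png',cv2.resize(im[140:210,370:460],None,fx=8,fy=8,interpolation=3))"
```

```text
rim [ 0.6293 -0.1607  0.168 ] base [ 0.6377 -0.1655  0.101 ] ring [ 0.6327 -0.1645  0.098 ]
bottle [0.6616 0.2189 0.102 ] cyl [0.6455 0.1008 0.154 ] [0.6458 0.1027 0.016 ]
```

View pics/t2d.png

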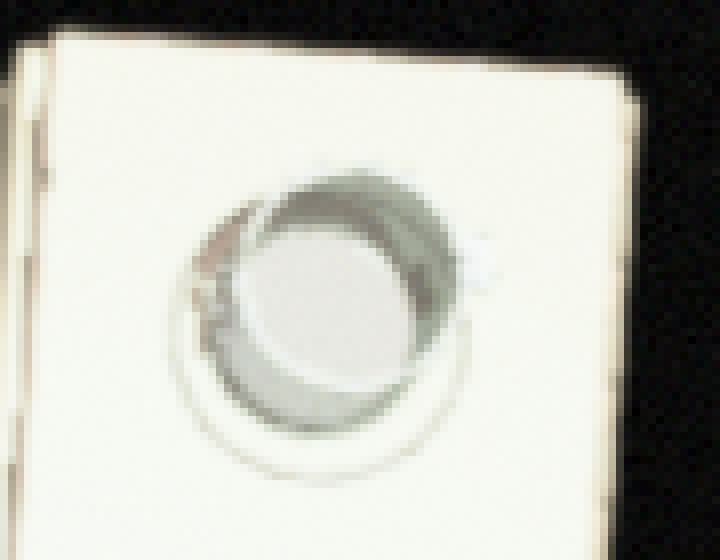

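>>> {"fn": "servo_tool", "kwargs": {"plan": [[0,[-1,0.5,0],[0,0,0]],[0,[-2,1,0],[0,0,0]],[0,[-2.8,1.4,0],[0,0,0]],[0,[-2.8,1.4,0],[0,0,0]],[0,[-2.8,1.4,0],[0,0,0]],[0,[-2.8,1.4,0],[0,0,0]],[0,[-2.8,1.4,0],[0,0,0]],[0,[-2.8,1.4,0],[0,0,0]],[0,[-2.8,1.4,0],[0,0,0]],[0,[-2.8,1.4,0],[0,0,0]],[0,[-2.8,1.4,0],[0,0,0]],[0,[-2.8,1.4,0],[0,0,0]],[0,[-2.8,1.4,0],[0,0,0]],[0,[-2.8,1.4,0],[0,0,0]],[0,[-2.8,1.4,0],[0,0,0]],[0,[-2.5,1.2,0],[0,0,0]],[0,[-1.2,0.6,0],[0,0,0]],[0,[-0.6,0.3,0],[0,0,0]],[0,[0,0,0],[0,0,0]]]}}

```text
time_s: 30.58
tool_pos: [0.5893, -0.0936, 0.2111]
tool_rot: [-177.2, 0.9, 77.9]
force: [0.1, -0.2, -0.2]
grip_width: 0.0645
```

```bash
python3 -c "
from h import *
to((.6313,-.1646,.24),yaw=77.3)"
```

```text
t 30.58 pos [ 0.5893 -0.0936  0.2111] rot [-177.2    0.9   77.9] w 0.0645 F [ 0.1 -0.2 -0.2]
 to (0.6313, -0.1646, 0.24) cm [-6.1   5.45 -3.07] norm 8.7
 turn [-2.79  0.87  0.56]
```

Beaker rim centre reads about (341,284) in the crop, i.e. (0.630,-0.161), agreeing with the release pose within 3 mm; bottle and cylinder measure within 2 mm of their compartment middles. Continue over the beaker.

>>> {"fn": "servo_tool", "kwargs": {"plan": [[0,[-2,1.9,-0.8],[-1.4,0.4,0]],[0,[-2,1.9,-0.8],[-1.4,0.4,0]],[0,[-1,1,0],[0,0,0]],[0,[0,0,0],[0,0,0]],[0,[0,0,0],[0,0,0]]]}}

```text
time_s: 31.0
tool_pos: [0.6261, -0.1408, 0.2243]
tool_rot: [-179.8, -0.3, 78.7]
force: [-0.4, 0.7, 1.0]
grip_width: 0.0643
```

```bash
python3 -c "
from h import *
to((.631,-.161,.19),yaw=77.3)"
```

```text
t 31.0 pos [ 0.6261 -0.1408  0.2243] rot [-179.8   -0.3   78.7] w 0.0643 F [-0.4  0.7  1. ]
 to (0.631, -0.161, 0.19) cm [-1.9   0.89  3.41] norm 4.0
 turn [-0.24 -0.32  1.43]
```

>>> {"fn": "servo_tool", "kwargs": {"plan": [[0,[-1.9,0.9,0],[-0.2,-0.3,0]],[0,[0,0,0],[0,0,0]],[0,[0,0,0.8],[0,0,0]],[0,[0,0,1],[0,0,0]],[0,[0,0,0.6],[0,0,0]],[0,[0,0,0],[0,0,0]],[0,[0,0,0],[0,0,0]]]}}

```text
time_s: 31.58
tool_pos: [0.6294, -0.1521, 0.1964]
tool_rot: [-179.7, -0.1, 79.5]
force: [-0.1, 0.1, 0.3]
grip_width: 0.0642
```

```bash
python3 -c "
from h import *
to((.631,-.161,.178),yaw=77.3)"
```

```text
t 31.58 pos [ 0.6294 -0.1521  0.1964] rot [-1.797e+02 -1.000e-01  7.950e+01] w 0.0642 F [-0.1  0.1  0.3]
 to (0.631, -0.161, 0.178) cm [-0.85  0.33  1.84] norm 2.1
 turn [-0.27 -0.1   2.18]
```

>>> {"fn": "servo_tool", "kwargs": {"plan": [[0,[-1,0.3,0.4],[-0.3,0,0]],[0,[0,0,0.4],[0,0,0]],[0,[0,0,0.3],[0,0,0]],[0,[0,0,0],[0,0,0]],[0,[0,0,0],[0,0,0]]]}}

```text
time_s: 32.0
tool_pos: [0.6304, -0.1638, 0.1841]
tool_rot: [179.9, -0.1, 79.5]
force: [0.2, -0.2, -0.6]
grip_width: 0.064
```

```bash
python3 -c "
from h import *
to((.631,-.161,.168),yaw=77.3)
shot('side','s8.png')
im=cv2.imread('pics/s8.png');cv2.imwrite('pics/s8c.png',cv2.resize(im[110:210,250:370],None,fx=6,fy=6,interpolation=3))"
```

```text
t 32.0 pos [ 0.6304 -0.1638  0.1841] rot [ 1.799e+02 -1.000e-01  7.950e+01] w 0.064 F [ 0.2 -0.2 -0.6]
 to (0.631, -0.161, 0.168) cm [0.28 0.   1.61] norm 1.6
 turn [ 0.05 -0.09  2.16]
```

View pics/s8c.png

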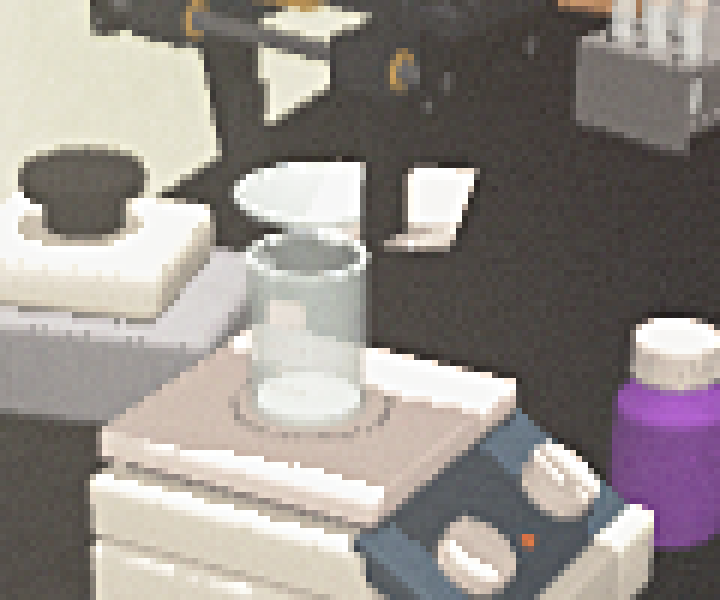

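The dish is level and centred above the beaker (dish left edge 235, beaker 248–370 → both centred near 309). Lower.

>>> {"fn": "servo_tool", "kwargs": {"plan": [[0,[0.2,0,0.5],[0,0,0]],[0,[0,0,0.4],[0,0,0]],[0,[0,0,0.3],[0,0,0]],[0,[0,0,0],[0,0,0]]]}}

```text
time_s: 32.38
tool_pos: [0.6312, -0.1613, 0.1715]
tool_rot: [179.9, -0.1, 79.5]
force: [-0.0, -0.3, -0.2]
grip_width: 0.0643
```

```bash
python3 -c "
from h import *
to((.631,-.161,.166),yaw=77.3)"
```

```text
t 32.38 pos [ 0.6312 -0.1613  0.1715] rot [ 1.799e+02 -1.000e-01  7.950e+01] w 0.0643 F [-0.  -0.3 -0.2]
 to (0.631, -0.161, 0.166) cm [ 0.03 -0.03  0.55] norm 0.6
 turn [ 0.11 -0.09  2.18]
```

>>> {"fn": "servo_tool", "kwargs": {"plan": [[0,[0,0,0.3],[0,0,0]],[0,[0,0,0.2],[0,0,0]],[0,[0,0,0],[0,0,0]]]}}

```text
time_s: 32.63
tool_pos: [0.6312, -0.161, 0.1658]
tool_rot: [179.9, -0.1, 79.5]
force: [-0.6, -1.1, 0.7]
grip_width: 0.0644
```

```bash
python3 -c "
from h import *
to((.631,-.161,.166),yaw=77.3)"
```

```text
t 32.63 pos [ 0.6312 -0.161   0.1658] rot [ 1.799e+02 -1.000e-01  7.950e+01] w 0.0644 F [-0.6 -1.1  0.7]
 to (0.631, -0.161, 0.166) cm [-0.   -0.02 -0.02] norm 0.0
 turn [ 0.1  -0.1   2.21]
```

>>> {"fn": "servo_tool", "kwargs": {"plan": [[0,[0,0,0.1],[0,0,0]],[0,[0,0,0],[0,0,0]],[0.8,[0,0,0],[0,0,0]],[0.85,[0,0,0],[0,0,0]],[1,[0,0,0],[0,0,0]],[1,[0,0,0],[0,0,0]],[1,[0,0,0],[0,0,0]],[1,[0,0,-0.6],[0,0,0]],[1,[0,0,-1.2],[0,0,0]],[1,[0,0,-2],[0,0,0]],[1,[0,0,-3],[0,0,0]],[1,[0,0,-2],[0,0,0]],[1,[0,0,-1],[0,0,0]],[1,[0,0,0],[0,0,0]]]}}

```text
time_s: 33.8
tool_pos: [0.6308, -0.1608, 0.2712]
tool_rot: [179.9, -0.1, 79.5]
force: [0.0, 1.2, -0.0]
grip_width: 0.0872
```

```bash
python3 -c "
from h import *
to((.631,-.161,.166),yaw=77.3)
a=shot('side','s9.png')['image']
b=cv2.imread('pics/s9.png');cv2.imwrite('pics/s9c.png',cv2.resize(b[110:310,150:410],None,fx=3,fy=3,interpolation=3))"
```

```text
t 33.8 pos [ 0.6308 -0.1608  0.2712] rot [ 1.799e+02 -1.000e-01  7.950e+01] w 0.0872 F [ 0.   1.2 -0. ]
 to (0.631, -0.161, 0.166) cm [-4.000e-02 -1.000e-02  1.052e+01] norm 10.5
 turn [ 0.14 -0.13  2.23]
```

View pics/s9c.png

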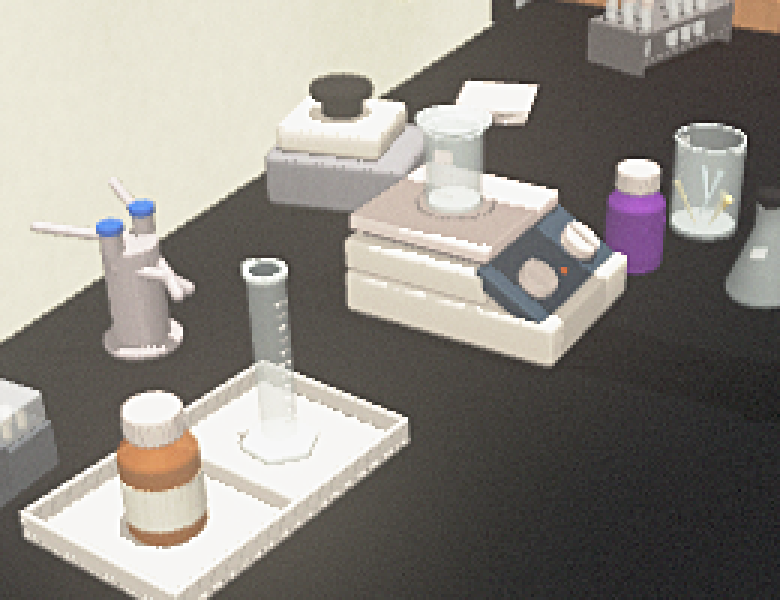

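The watch glass sits level on the beaker (415–492 px, centre 453; beaker 425–483, centre 454). Gripper is clear, everything is upright.

```bash
python3 -c "
from cell import env
print(env.sign_off())"
```

```text
the job is handed in; nothing more can be done
None
```

The station is set up and handed in at about 34 s on the robot's clock, well under the 107 s limit. The sign-off gave no verdict.

- **Spill tray:** The amber bottle stands in the compartment farther from the hot plate and the cylinder in the nearer one. Top-camera readings put both within about 2 mm of their compartment middles. The gripper poses at release read about 4–5 mm off, still inside the 15 mm limit.
- **Beaker:** It stands inside the printed ring on the hot plate. It was within about 2 mm of the middle by the release pose, and about 4 mm by a rougher camera reading of its rim.
- **Watch glass:** It lies hollow side up and level on the beaker. In the side view its centre and the beaker's agree to about 1 pixel (about 2.5 mm). I did not take a top view after placing it.
- **Bystanders:** In the last side view the large beaker and flask stand upright. The jar was outside that crop; it was upright when last seen at the watch glass pick-up. I did not measure their positions again.

Bottle, cylinder and beaker were each lowered until the wrist force rose by about 12–21 N, then released. For the watch glass the contact force was barely above noise (0.7 N), so I relied on its expected resting height.

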